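Assemble a loaded tissue-processor basket

ROBOT

A 6-joint arm with a two-finger parallel gripper is mounted at the origin on the work surface. World frame = base frame: x ahead of the robot, y to its left, z up, the work surface at z = 0. Lengths are in mm, angles in rad, forces in N, time in s.
With the tool pointing down it reaches from about 350 to 975 mm from the base axis. Payload 7.1 kg.
Tool frame: the origin (TCP) lies at the very end of the fingers, on their centre line; the grasp point (between the pads) lies behind it (robot.pinch_z is the z of the grasp point in the tool frame, in mm); z points along the fingers, y is the line along which they close (so a half turn about z gives the same grasp; the last joint's range is limited). The gripper opens to 88 mm and grips with 3 to 60 N. Pads are 20 mm wide; open, the fingers measure 115 mm over their backs; the gripper's body (75 mm by 178 mm) begins 61 mm behind the grasp point.
Start: joints at [1.225, 0.423, 1.63, -0, 1.089, -0.019], TCP at [200.602, 591.915, 222.675] pointing down, gripper open.
Joint ranges: [-3, 3], [-0.9, 2.11], [0.09, 2.58], [-1.31, 4.45], [0.11, 2.69], [-2.54, 2.54]. Speed limits (rad/s): [2.39, 2.39, 3.01, 3.14, 3.14, 3.14].

INTERFACE

Orientations are given as a rotation vector (axis times angle).
In Python, from bench import robot gives the robot as it stands.
- The arm moves only by the tool carry_out, never from a script. Its argument "series" is a list of rows, each a list of 2 entries, a list of its own where there are three numbers: the shift along the tool's x, y, z in units of 0.4 m (1.0 is 0.4 m), then the turn about the tool's z in units of 90 degrees (1.0 is 90 degrees). A call has 1 to 5 rows; each row shifts and turns the commanded pose from where the row before left it, along the tool's axes as they then stand; what a row does not reach is not made up. A row lasts 1/10 s, in which the tool goes at most 50 mm and 8.59 degrees, less where a joint would pass 70% of its speed; a pose out of reach is approached as far as the arm can. A call with a number of a shift or a turn outside -1 to 1 is refused whole. A call with a gripper value outside its range is refused whole. "gripper" is the finger opening in mm, from 0 to 87.8, set as the call begins (left out, the last holds). The fingers move at their own pace and stop on an object; "newtons" is the grip in N (left out, the last holds). Time passes only in rows, so rows that do not move let the fingers close. It gives the time, the measured TCP pose, the force, the opening and the grip force at its end, in the units of the state.
- robot.observe(): the state, without advancing time (a new reading comes with each control period).
- robot.camera(name): name is "side" or "top" or "wrist"; returns a dict with "color" (384x512x3 uint8, red, green, blue), "intrinsics" (3x3 intrinsics, pixels), "world_from_camera" (4x4, takes a point from camera to world coordinates); the wrist camera has in their place "mount" (4x4, takes a point from camera to tool coordinates, whose origin is the TCP and whose axes are the flange's). Camera axes: x right, y up, looking along -z (the intrinsics and any distortion apply to the point x, -y, -z); pixel columns grow to the right and rows downward; lengths in mm; the calibration is good to about 2 mm. A picture is of the moment at which its call begins: read the wrist's pose just before it. There is no depth.
- robot.sign_off(): hands the job in; it is judged then, once.
Trained networks look in the newest picture that a camera, given by its name, has taken for a name from the list of things; names that differ only in an ending like _2 or _b are one class to them, and where a whole thing is asked for, a point or a joint stands for the part that bears it (a point fixed in the world has none). Each returns a list of dicts, best first, with "p" (0 to 1); they miss things now and then, are a little off and sometimes report something else, mostly with a low value. They report only what shows in the picture. A call takes as long as a camera call.
- robot.find_in(camera, query): "rect" ([left, top, right, bottom] in pixels, round what is visible of it).
The state is a dict: "t": time; "joint_positions": joint angles; "qd": joint speeds; "tau": joint torques, N m; "eef_pos": TCP position; "eef_rot": TCP orientation; "ft_force": force on the tool from outside, world axes, zero at the start; "torque": the same for the moment, N m; "gripper_width": opening from 0.0 (shut) to 1.0 (fully open); "grasp_force": force on a finger pad.
Only numpy, scipy, OpenCV 4.12 (cv2) and the standard library are available. Lean on these libraries where they do the work, as an engineer would, in place of code of your own. Each camera call takes 0.05 s, during which the arm holds its last target. There are 200 camera calls.

TASK

Build up the tissue basket on the black drip tray, one piece at a time: first the tier with the blue cassettes, on it the green, on that the yellow (the urgent biopsies, which must come out first), and the lid last, each fully seated in the rim below it. Carry the tiers level so that no cassette spills and set every piece down rather than dropping it. Leave the empty tier, the two specimen pots, the slide dish and the steel flask where they are.

Things in the scene. Friction and masses are not known exactly. Their poses are not given: they have to be found in the camera images.
- tier_blue: round steel basket tier with six blue cassettes, 116 mm diameter, 44 mm high, 0.26 kg. Origin: centre of underside, z up. Foot 102 mm wide, z = 0 to 5 mm; over it a 116 mm flange that rests on the rim below; floor at z = 8; rim 110 mm inside, at z = 44. Lifted by the bridge in its middle: a bar 44 mm long along the tier's x, 8 mm thick along y, z = 23 to 37 mm, on end legs.
- tier_green: same tier as tier_blue, but with six green cassettes. In every loaded tier the cassettes (top at z = 34 mm) stand on edge at x = 23 to 45 mm on both sides, y = -20 to 20 mm. Beside the bridge the inside is free out to the wall at y = 55 mm either way: fingers go down inside the tier, opened about 30 to 60 mm (fully open they may hit the rim), and close along y.
- tier_yellow: same tier as tier_blue (116 mm diameter, 44 mm high, same bridge along its x axis), but with six yellow cassettes. Origin: centre of underside, z up.
- lid: steel lid, 116 mm across, 0.15 kg: foot 102 mm wide, z = 0 to 5 mm, flange z = 5 to 8 mm, and in the middle a black upright knob, 20 mm diameter from z = 11 to 36 mm, then flaring to 24 mm diameter, top at z = 46 mm. Origin: centre of underside, z up.
- drip_tray: round black drip tray, 138 mm across, 11 mm high, fixed, with a steel locating ring: 110 mm inside, 116 outside, top at z = 14 mm, floor in it at 6. Origin: centre of underside, z up. A foot drops into the ring or rim with 4 mm play, at any turn. Seated, the first tier's origin is 9 mm above the tray's; each next tier's, and the lid's, is 39 mm above that of the piece below.
- spare_tier: an empty tier without cassettes, otherwise the same as the loaded ones (116 mm diameter, 44 mm high), loose. Not wanted: it stays where it is. Origin: centre of underside.
- pot_red: white specimen pot with a red screw cap, 50 mm diameter, 62 mm high, loose. Stays where it is. Origin: centre of underside.
- pot_orange: white specimen pot with an orange screw cap, 50 mm diameter, 62 mm high, loose. Stays where it is. Origin: centre of underside.
- slide_dish: glass staining dish with a rack of slides, 100 x 76 x 66 mm, the rack's wire handle up to 84 mm, loose. Stays where it is. Origin: centre of underside.
- steel_flask: steel lidded flask with black base and cap, 90 mm diameter, 128 mm high, loose. Stays where it is. Origin: centre of underside.

How it is judged:
By the outcome, as a careful person would: the job done as asked, in the order asked, and still so for the second after the job is handed in, with the robot touching nothing.
It also fails if it takes over 120 s, if anything falls off the work surface, if the arm or the gripper's body presses on something with over 40 N, if the wrist force passes 120 N, or if a joint passes its speed limit or range.

## Working session

There is one attempt and no reset: what is moved stays moved. The work goes in short steps, Python scripts to look and compute and a tool call to move; the robot and the scene stay as the last step left them, time stands still between calls to the robot, and variables do not carry over. Pictures are saved under pics/ and viewed, at most 14 in all, crops included, and the job is handed in when it is done.

Besides the shell and the picture viewer there is one more tool, called by a JSON object that holds its "fn" and its "kwargs", one argument or row to a line. carry_out: Moves the arm, as the interface text tells. Its arguments: {"type":"object","properties":{"series":{"type":"array","items":{"type":"array"}},"gripper":{"type":"number"},"newtons":{"type":"number"}},"required":["series"]}

```bash
mkdir -p pics; ls; python3 - <<'E'
from bench import robot
import cv2
print(robot.observe(), robot.pinch_z)
for c in ['top','side']:
    d=robot.camera(c); cv2.imwrite(f'pics/{c}0.png',d['color'][:,:,::-1])
    print(c,d['intrinsics'],d['world_from_camera'])
    for n in ['tier_blue','tier_green','tier_yellow','lid','drip_tray','spare_tier','pot_red','pot_orange','slide_dish','steel_flask']:
        print(n,[([int(v) for v in r['rect']],round(r['p'],2)) for r in robot.find_in(c,n)[:3]])
E
```

```text
pics
{'t': 0.0, 'joint_positions': array([ 1.22501990e+00,  4.23830013e-01,  1.63070536e+00,  5.89352747e-06,
        1.08859329e+00, -1.89974729e-02]), 'qd': array([ 1.34437346e-03, -8.62501273e-04,  2.81789953e-04,  7.75448749e-05,
       -7.77806009e-04,  1.10605951e-03]), 'tau': array([ 1.40217922e-03, -5.44645393e+01, -2.73666108e+01,  6.44440879e-02,
        2.28013296e-02, -1.19633823e-04]), 'eef_pos': array([200.40213617, 591.40263032, 221.90242649]), 'eef_rot': array([-5.10980304e-01, -3.09947016e+00,  2.37103678e-03]), 'ft_force': array([-0.53012443, -0.28831714, -0.45402174]), 'torque': array([ 0.04896475, -0.04833551,  0.02315438]), 'grasp_force': 0.0, 'gripper_width': 0.999470910540617} -18.700000000000003
top [[432.05660386   0.         261.96328152]
 [  0.         432.05660386 190.07518962]
 [  0.           0.           1.        ]] [[ 1.00436986e-02  9.84522106e-01 -1.74972419e-01  3.09630024e+02]
 [-9.99944187e-01  1.04623316e-02  1.47028175e-03 -9.97405937e+00]
 [ 3.27814436e-03  1.74947886e-01  9.84572238e-01  1.41507268e+03]
 [ 0.00000000e+00  0.00000000e+00  0.00
[... 727 characters left out ...]
[-5.19124590e-01  6.36624912e-01 -5.70279214e-01 -6.81005404e+02]
 [-6.54230922e-03  6.64249124e-01  7.47482642e-01  9.18199682e+02]
 [ 0.00000000e+00  0.00000000e+00  0.00000000e+00  1.00000000e+00]]
tier_blue [([238, 244, 281, 283], 0.72)]
tier_green [([261, 176, 292, 210], 0.59)]
tier_yellow [([174, 156, 205, 184], 0.67)]
lid [([173, 156, 205, 184], 0.72), ([298, 228, 339, 266], 0.69), ([261, 174, 293, 209], 0.51)]
drip_tray [([213, 131, 249, 159], 0.98)]
spare_tier [([197, 191, 238, 230], 0.72)]
pot_red [([258, 209, 277, 236], 0.66), ([215, 130, 251, 159], 0.63)]
pot_orange [([227, 165, 242, 184], 0.79)]
slide_dish [([170, 109, 204, 145], 0.97)]
steel_flask [([310, 271, 351, 328], 0.76)]
```

```bash
cat > h.py <<'E'
from bench import robot
import cv2, numpy as np
from scipy.spatial.transform import Rotation as R
def cam(name):
    """camera dict with world_from_camera filled in; wrist from pose just before"""
    s=robot.observe(); d=robot.camera(name)
    if name=='wrist':
        T=np.eye(4); T[:3,:3]=R.from_rotvec(s['eef_rot']).as_matrix(); T[:3,3]=s['eef_pos']
        d['world_from_camera']=T@d['mount']
    return d
def px2w(d,u,v,z):
    """pixel -> world point on the plane of height z"""
    K=d['intrinsics'];W=d['world_from_camera']
    r=W[:3,:3]@np.array([(u-K[0,2])/K[0,0],-(v-K[1,2])/K[1,1],-1]); o=W[:3,3]
    return o+r*(z-o[2])/r[2]
def w2px(d,P):
    K=d['intrinsics'];W=d['world_from_camera']
    c=(np.asarray(P,float)-W[:3,3])@W[:3,:3]
    return np.stack([K[0,2]+K[0,0]*c[...,0]/-c[...,2],K[1,2]-K[1,1]*c[...,1]/-c[...,2]],-1)
def move(target_xy=None,z=None,yaw=None):
    """print tool-frame shift units (of 400mm) and turn units for going to the target; yaw = direction of tool y (mod pi)"""
    s=robot.observe(); M=R.from_rotvec(s['eef_rot']).as_matrix()
    p=s['eef_pos']; t=p.copy()
    if target_xy is not None: t[:2]=target_xy
    if z is not None: t[2]=z
    sh=M.T@(t-p)/400
    cur=np.arctan2(M[1,1],M[0,1]); dy=0
    if yaw is not None: dy=-((yaw-cur+np.pi/2)%np.pi-np.pi/2)/(np.pi/2)
    print('pos',p.round(1),'yaw',round(cur,3),'q6',s['joint_positions'][5].round(2),'tilt z',M[:,2].round(4),'shift',sh.round(4),'turn',round(dy,4),'F',s['ft_force'].round(1),'t',round(s['t'],2))
E
python3 - <<'E'
import cv2,numpy as np
from h import *
a=cv2.imread('pics/top0.png')[130:270,90:430]; a=cv2.resize(a,(800,int(140*800/340)),interpolation=cv2.INTER_CUBIC)
cv2.imwrite('pics/topcrop.png',a)
d=cam('top')
for n,r,z in [('blue',(311,210,347,247),30),('green',(247,149,285,186),30),('yellow',(174,212,207,247),30),('lid',(319,153,351,188),10),('tray',(153,146,193,188),7),('spare',(242,208,277,248),30),('red',(286,185,304,204),35),('orange',(217,182,231,202),35),('dish',(106,181,138,218),40),('flask',(370,183,414,215),64)]:
    print(n,px2w(d,(r[0]+r[2])/2,(r[1]+r[3])/2,z).round(0))
d=cam('wrist');print(d['intrinsics'],d['mount'])
E
```

```text
blue [ 433. -228.   30.]
green [631. -25.  30.]
yellow [425. 216.  30.]
lid [ 628. -255.   10.]
tray [635. 286.   7.]
spare [432.  -5.  30.]
red [ 541. -119.   35.]
orange [547. 111.  35.]
dish [518. 438.  40.]
flask [ 525. -424.   64.]
[[265.90377205   0.         255.73056593]
 [  0.         265.90377205 191.56577357]
 [  0.           0.           1.        ]] [[-3.60864616e-04  9.62960584e-01  2.69641954e-01  7.44581363e+01]
 [ 9.99999711e-01  1.67036127e-04  7.41781100e-04  1.04186022e-01]
 [ 6.69266014e-04  2.69642144e-01 -9.62960366e-01 -1.61294840e+02]
 [ 0.00000000e+00  0.00000000e+00  0.00000000e+00  1.00000000e+00]]
```

View pics/topcrop.png

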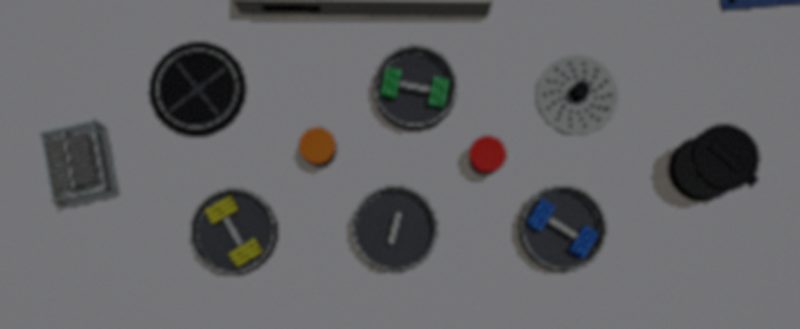

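View pics/side0.png

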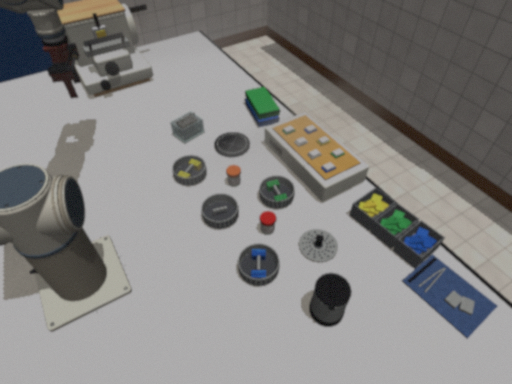

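The top view shows blue at about (561,228) in the crop, green (414,88), yellow (234,231), the lid (577,95) and the tray (197,88). The spare tier is at (394,228). The network boxes agree with all of these. Next I'll get the bridge angles and plan the way to blue.

```bash
cat >> h.py <<'E'
HUE={'blue':(105,125),'green':(50,85),'yellow':(22,35)}
def blobs(d,col,ztop,near=None,zone=120):
    """the two cassette packs of a colour: centre and bar yaw (world)"""
    hsv=cv2.cvtColor(d['color'],cv2.COLOR_RGB2HSV); lo,hi=HUE[col]
    m=cv2.inRange(hsv,(lo,90,40),(hi,255,255)); m=cv2.morphologyEx(m,cv2.MORPH_CLOSE,np.ones((5,5),np.uint8))
    n,_,st,ce=cv2.connectedComponentsWithStats(m)
    c=[(st[i,4],px2w(d,*ce[i],ztop)) for i in range(1,n)]
    c=[x for x in c if near is None or np.hypot(*(x[1][:2]-near))<zone]
    c=sorted(c,key=lambda x:-x[0])[:2]
    a,b=c[0][1],c[1][1]; v=b-a
    print(col,'areas',c[0][0],c[1][0],'centre',((a+b)/2).round(1),'dist',np.hypot(*v[:2]).round(1),'bar yaw',np.arctan2(v[1],v[0]).round(3))
    return (a+b)/2,np.arctan2(v[1],v[0])
E
python3 - <<'E'
from h import *
d=cam('top')
for c,p in [('blue',(433,-228)),('green',(631,-25)),('yellow',(425,216))]:
    m,y=blobs(d,c,32,np.array(p))
    move(m[:2],170,y+np.pi/2)
E
```

```text
blue areas 118 115 centre [ 438.9 -227.6   32. ] dist 68.2 bar yaw 1.024
pos [200.6 591.9 222.7] yaw 1.244 q6 -0.02 tilt z [-0. -0. -1.] shift [-1.2218 -1.749   0.1317] turn -0.8598 F [-0.2 -0.   0.1] t 1.25
green areas 101 95 centre [633.4 -24.4  32. ] dist 67.9 bar yaw 1.388
pos [200.6 591.9 222.7] yaw 1.244 q6 -0.02 tilt z [-0. -0. -1.] shift [-1.5193 -1.1119  0.1317] turn 0.9084 F [-0.2 -0.   0.1] t 1.25
yellow areas 112 112 centre [429.8 220.5  32. ] dist 67.7 bar yaw -2.596
pos [200.6 591.9 222.7] yaw 1.244 q6 -0.02 tilt z [-0. -0. -1.] shift [-0.8409 -0.6955  0.1317] turn -0.5551 F [-0.2 -0.   0.1] t 1.25
```

{"fn": "carry_out", "kwargs": {
  "series": [
    [[0, 0, 0], 0.095],
    [[0, 0, 0], 0.095],
    [[0, 0, 0], 0.095],
    [[0, 0, 0], 0.095],
    [[0, 0, 0], 0.095]
  ],
  "gripper": 50
}}

```text
t: 1.75
eef_pos: [200.6, 591.9, 222.7]
eef_rot: [1.614, 2.695, -0.0]
ft_force: [0.7, 0.5, 0.6]
gripper_width: 0.589
grasp_force: 0.0
```

{"fn": "carry_out", "kwargs": {
  "series": [
    [[0, 0, 0], 0.095],
    [[0, 0, 0], 0.095],
    [[0, 0, 0], 0.095],
    [[0, 0, 0], 0.095],
    [[0, 0, 0], 0.095]
  ]
}}

```text
t: 2.25
eef_pos: [200.6, 591.9, 222.7]
eef_rot: [-2.485, -1.922, 0.0]
ft_force: [-0.2, -0.1, -0.1]
gripper_width: 0.566
grasp_force: 0.0
```

{"fn": "carry_out", "kwargs": {
  "series": [
    [[0, 0, 0], 0.095],
    [[0, 0, 0], 0.095],
    [[-0.0485, 0.1085, 0], 0],
    [[-0.0485, 0.1085, 0], 0],
    [[-0.0485, 0.1085, 0], 0]
  ]
}}

```text
t: 2.75
eef_pos: [282.0, 473.3, 222.6]
eef_rot: [2.738, 1.541, 0.0]
ft_force: [0.6, -0.0, 0.1]
gripper_width: 0.567
grasp_force: 0.0
```

{"fn": "carry_out", "kwargs": {
  "series": [
    [[-0.0485, 0.1085, 0], 0],
    [[-0.0485, 0.1085, 0], 0],
    [[-0.0485, 0.1085, 0], 0],
    [[-0.0485, 0.1085, 0], 0],
    [[-0.0485, 0.1085, 0], 0]
  ]
}}

```text
t: 3.25
eef_pos: [417.4, 277.2, 223.0]
eef_rot: [-2.738, -1.539, -0.001]
ft_force: [0.8, 0.6, 0.6]
gripper_width: 0.568
grasp_force: 0.0
```

{"fn": "carry_out", "kwargs": {
  "series": [
    [[-0.0485, 0.1085, 0], 0],
    [[-0.0485, 0.1085, 0], 0],
    [[-0.106, 0.0545, 0], 0],
    [[-0.106, 0.0545, 0], 0],
    [[-0.106, 0.0545, 0], 0]
  ]
}}

```text
t: 3.75
eef_pos: [460.1, 56.1, 222.8]
eef_rot: [2.738, 1.539, 0.001]
ft_force: [0.7, 0.5, 0.3]
gripper_width: 0.571
grasp_force: 0.0
```

{"fn": "carry_out", "kwargs": {
  "series": [
    [[-0.106, 0.0545, 0], 0],
    [[-0.106, 0.0545, 0], 0],
    [[-0.106, 0.0545, 0], 0],
    [[-0.106, 0.0545, 0], 0],
    [[-0.106, 0.0545, 0], 0]
  ]
}}

```text
t: 4.25
eef_pos: [442.7, -181.9, 223.0]
eef_rot: [2.738, 1.539, 0.001]
ft_force: [0.6, 0.8, 0.1]
gripper_width: 0.57
grasp_force: 0.0
```

{"fn": "carry_out", "kwargs": {
  "series": [
    [[-0.106, 0.0545, 0], 0],
    [[0, 0, 0], 0],
    [[0, 0, 0], 0]
  ]
}}

```text
t: 4.55
eef_pos: [439.3, -228.2, 222.6]
eef_rot: [-2.74, -1.535, -0.0]
ft_force: [0.8, 1.2, -0.3]
gripper_width: 0.575
grasp_force: 0.0
```

```bash
python3 - <<'E'
from h import *
d=cam('wrist'); cv2.imwrite('pics/w1.png',d['color'][:,:,::-1])
m,y=blobs(d,'blue',34); move(m[:2],12,y+np.pi/2)
E
```

```text
blue areas 526 517 centre [ 440.7 -225.5   34. ] dist 65.7 bar yaw 1.013
pos [ 439.4 -227.1  222.5] yaw -0.548 q6 0.05 tilt z [-5.e-04  6.e-04 -1.e+00] shift [0.0049 0.001  0.5263] turn 0.0064 F [0.9 0.7 0.1] t 4.6
```

View pics/w1.png

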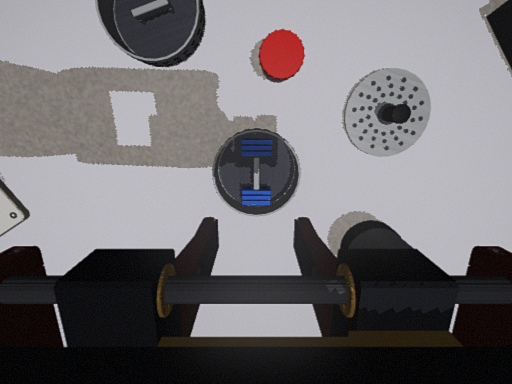

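The wrist view shows the blue tier at (256,172) with its bar vertical, in line with the gap between the fingers. I'll correct by 2 mm, descend, grip and lift.

{"fn": "carry_out", "kwargs": {
  "series": [
    [[0.005, 0.001, 0.05], 0.006],
    [[0, 0, 0.1], 0],
    [[0, 0, 0.1], 0],
    [[0, 0, 0.1], 0],
    [[0, 0, 0.08], 0]
  ]
}}

```text
t: 5.1
eef_pos: [440.8, -223.7, 49.0]
eef_rot: [-2.743, -1.529, 0.001]
ft_force: [0.1, 0.0, 0.0]
gripper_width: 0.571
grasp_force: 0.0
```

{"fn": "carry_out", "kwargs": {
  "series": [
    [[0, 0, 0.05], 0],
    [[0, 0, 0.03], 0],
    [[0, 0, 0.016], 0],
    [[0, 0, 0], 0],
    [[0, 0, 0], 0]
  ]
}}

```text
t: 5.6
eef_pos: [441.8, -225.9, 13.1]
eef_rot: [2.745, 1.527, 0.001]
ft_force: [0.4, 0.2, -0.4]
gripper_width: 0.565
grasp_force: 0.0
```

{"fn": "carry_out", "kwargs": {
  "series": [
    [[0, 0, 0], 0],
    [[0, 0, 0], 0],
    [[0, 0, 0], 0],
    [[0, 0, 0], 0],
    [[0, 0, 0], 0]
  ],
  "gripper": 0,
  "newtons": 35
}}

```text
t: 6.1
eef_pos: [441.1, -226.0, 12.4]
eef_rot: [2.746, 1.526, 0.0]
ft_force: [-0.4, -0.1, 0.0]
gripper_width: 0.155
grasp_force: 0.0
```

{"fn": "carry_out", "kwargs": {
  "series": [
    [[0, 0, 0], 0],
    [[0, 0, 0], 0],
    [[0, 0, 0], 0],
    [[0, 0, -0.005], 0],
    [[0, 0, -0.01], 0]
  ]
}}

```text
t: 6.6
eef_pos: [440.6, -225.6, 18.0]
eef_rot: [-2.745, -1.526, 0.001]
ft_force: [-0.5, 0.8, -2.8]
gripper_width: 0.088
grasp_force: 35.0
```

```bash
python3 - <<'E'
from h import *
s=robot.observe();print(s['gripper_width']*87.8,s['grasp_force'])
move((635,286),115)
E
```

```text
7.692528818553179 34.999067187309265
pos [ 440.6 -225.6   18. ] yaw -0.556 q6 0.06 tilt z [-1.1e-03  7.0e-04 -1.0e+00] shift [ 1.3429 -0.2627 -0.2422] turn 0 F [-0.5  0.8 -2.8] t 6.6
```

{"fn": "carry_out", "kwargs": {
  "series": [
    [[0, 0, -0.03], 0],
    [[0, 0, -0.05], 0],
    [[0, 0, -0.07], 0],
    [[0, 0, -0.06], 0],
    [[0, 0, -0.03], 0]
  ]
}}

```text
t: 7.1
eef_pos: [441.9, -226.4, 116.8]
eef_rot: [2.744, 1.525, 0.003]
ft_force: [-0.1, -0.2, -2.7]
gripper_width: 0.087
grasp_force: 35.0
```

{"fn": "carry_out", "kwargs": {
  "series": [
    [[0.02, -0.004, 0], 0],
    [[0.039, -0.0077, 0], 0],
    [[0.059, -0.0115, 0], 0],
    [[0.0772, -0.0151, 0], 0],
    [[0.0772, -0.0151, 0], 0]
  ]
}}

```text
t: 7.6
eef_pos: [479.9, -120.5, 113.1]
eef_rot: [-2.745, -1.524, 0.002]
ft_force: [0.2, -1.1, -2.7]
gripper_width: 0.087
grasp_force: 35.0
```

{"fn": "carry_out", "kwargs": {
  "series": [
    [[0.0772, -0.0151, 0], 0],
    [[0.0772, -0.0151, 0], 0],
    [[0.0772, -0.0151, 0], 0],
    [[0.0772, -0.0151, 0], 0],
    [[0.0772, -0.0151, 0], 0]
  ]
}}

```text
t: 8.1
eef_pos: [535.5, 26.8, 112.9]
eef_rot: [-2.745, -1.526, 0.003]
ft_force: [-0.3, -0.1, -2.1]
gripper_width: 0.082
grasp_force: 35.0
```

{"fn": "carry_out", "kwargs": {
  "series": [
    [[0.0772, -0.0151, 0], 0],
    [[0.0772, -0.0151, 0], 0],
    [[0.059, -0.0115, 0], 0],
    [[0.039, -0.0077, 0], 0],
    [[0.02, -0.004, 0], 0]
  ]
}}

```text
t: 8.6
eef_pos: [575.3, 130.1, 113.2]
eef_rot: [-2.744, -1.528, 0.002]
ft_force: [0.2, -0.8, -2.9]
gripper_width: 0.088
grasp_force: 35.0
```

```bash
python3 - <<'E'
from h import *
d=cam('wrist'); cv2.imwrite('pics/w2.png',d['color'][:,:,::-1])
print([(r['rect'],r['p']) for r in robot.find_in('wrist','drip_tray')[:2]])
th=np.linspace(0,2*np.pi,9)[:-1]
print(w2px(d,np.c_[635+57*np.cos(th),286+57*np.sin(th),0*th+14]).round(0).tolist())
np.savez('w2.npz',**d)
move((635,286),60)
E
```

```text
[([143.1, 0.0, 300.4, 92.2], 0.7)]
[[278.0, -36.0], [234.0, -74.0], [180.0, -63.0], [153.0, -11.0], [166.0, 46.0], [208.0, 77.0], [255.0, 69.0], [285.0, 24.0]]
pos [575.4 129.3 113.6] yaw -0.555 q6 0.76 tilt z [-1.e-03 -2.e-04 -1.e+00] shift [ 0.4115 -0.0797  0.1338] turn 0 F [-0.  -0.2 -2.4] t 8.7
```

View pics/w2.png

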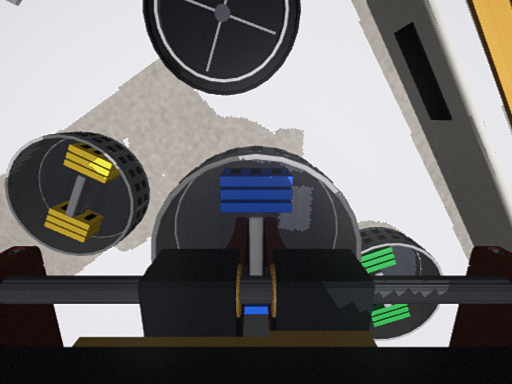

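The blue tier hangs level. The tray's centre cross shows at (222,13) and the lower edge of its ring at about (218,80).

```bash
python3 - <<'E'
from h import *
d=dict(np.load('w2.npz'))
print('hub',px2w(d,222,13,7).round(1))
hsv=cv2.cvtColor(d['color'],cv2.COLOR_RGB2GRAY)
# outer black disc edge: dark->bright boundary along radial lines from hub, disc 69 mm at z 11
c=px2w(d,222,13,7)[:2]; P=[]
for th in np.linspace(0,2*np.pi,120,endpoint=False):
    r=np.arange(62,80,.5); q=w2px(d,np.c_[c[0]+r*np.cos(th),c[1]+r*np.sin(th),0*r+11])
    if (q<2).any() or (q[:,1]>380).any() or (q[:,0]>508).any(): continue
    g=cv2.remap(hsv,q[:,0].astype(np.float32)[None],q[:,1].astype(np.float32)[None],1)[0].astype(float)
    k=np.diff(g); i=k.argmax()
    if k[i]>8: P.append(c+(r[i]+.25)*np.array([np.cos(th),np.sin(th)]))
P=np.array(P); A=np.c_[2*P,np.ones(len(P))]
x,res,_,_=np.linalg.lstsq(A,(P**2).sum(1),rcond=None)
print(len(P),'circle',x[:2].round(1),'r',np.sqrt(x[2]+x[:2]@x[:2]).round(1))
d=cam('top'); g=cv2.cvtColor(d['color'],cv2.COLOR_RGB2GRAY)
m=cv2.inRange(g[135:200,140:205],0,60); n,l,st,ce=cv2.connectedComponentsWithStats(m)
print([(st[i].tolist(),px2w(d,st[i,0]+140+st[i,2]/2-.5,st[i,1]+135+st[i,3]/2-.5,9).round(1).tolist()) for i in range(1,n) if st[i,4]>200])
E
```

```text
hub [634.5 283.4   7. ]
64 circle [634.6 283.5] r 68.0
[([14, 13, 20, 40, 585], [632.5, 316.9, 9.0])]
```

{"fn": "carry_out", "kwargs": {
  "series": [
    [[0.03, -0.0057, 0], 0],
    [[0.06, -0.0115, 0], 0],
    [[0.08, -0.0153, 0], 0],
    [[0.08, -0.0153, 0], 0],
    [[0.07, -0.0133, 0], 0]
  ]
}}

```text
t: 9.25
eef_pos: [623.2, 251.4, 114.4]
eef_rot: [-2.747, -1.525, -0.001]
ft_force: [0.1, 0.5, -2.7]
gripper_width: 0.084
grasp_force: 35.0
```

{"fn": "carry_out", "kwargs": {
  "series": [
    [[0.05, -0.0095, 0], 0],
    [[0.0257, -0.005, 0], 0],
    [[0.01, -0.002, 0.03], 0],
    [[0, 0, 0.05], 0],
    [[0, 0, 0.05], 0]
  ]
}}

```text
t: 9.75
eef_pos: [634.6, 281.9, 61.0]
eef_rot: [2.746, 1.525, -0.001]
ft_force: [-0.6, -0.5, -2.9]
gripper_width: 0.089
grasp_force: 35.0
```

{"fn": "carry_out", "kwargs": {
  "series": [
    [[0, 0, 0.03], 0],
    [[0, 0, 0.015], 0],
    [[0, 0, 0], 0],
    [[0, 0, 0], 0]
  ]
}}

```text
t: 10.15
eef_pos: [635.5, 282.9, 44.8]
eef_rot: [2.746, 1.526, 0.001]
ft_force: [0.8, 1.3, -2.3]
gripper_width: 0.089
grasp_force: 35.0
```

```bash
python3 - <<'E'
from h import *
move((634.6,283.5),21.4)
E
```

```text
pos [635.5 282.9  44.8] yaw -0.556 q6 0.96 tilt z [ 8.e-04  3.e-04 -1.e+00] shift [ 0.     -0.0027  0.0586] turn 0 F [ 0.8  1.3 -2.3] t 10.15
```

{"fn": "carry_out", "kwargs": {
  "series": [
    [[0, -0.001, 0.02], 0],
    [[0, 0, 0.015], 0],
    [[0, 0, 0.01], 0],
    [[0, 0, 0.008], 0],
    [[0, 0, 0.005], 0]
  ]
}}

```text
t: 10.65
eef_pos: [634.5, 283.2, 21.3]
eef_rot: [-2.746, -1.526, 0.001]
ft_force: [-6.3, -2.6, 14.9]
gripper_width: 0.087
grasp_force: 35.0
```

{"fn": "carry_out", "kwargs": {
  "series": [
    [[0, 0, 0.001], 0],
    [[0, 0, 0], 0],
    [[0, 0, 0], 0]
  ]
}}

```text
t: 10.95
eef_pos: [634.5, 283.2, 21.4]
eef_rot: [-2.746, -1.526, 0.001]
ft_force: [-4.3, -1.3, 4.9]
gripper_width: 0.088
grasp_force: 35.0
```

```bash
python3 - <<'E'
from h import *
move((634.6,283.5),21.4)
E
```

```text
pos [634.5 283.2  21.4] yaw -0.556 q6 0.96 tilt z [-4.e-04 -1.e-04 -1.e+00] shift [ 0.0008 -0.0001 -0.0001] turn 0 F [-4.3 -1.3  4.9] t 10.95
```

It seated at the predicted height of 21.4. Releasing, lifting and checking.

{"fn": "carry_out", "kwargs": {
  "series": [
    [[0, 0, 0], 0],
    [[0, 0, 0], 0],
    [[0, 0, 0], 0],
    [[0, 0, 0], 0],
    [[0, 0, 0], 0]
  ],
  "gripper": 45
}}

```text
t: 11.45
eef_pos: [634.7, 283.2, 20.6]
eef_rot: [2.746, 1.526, 0.0]
ft_force: [-0.5, 0.8, -1.3]
gripper_width: 0.495
grasp_force: 0.0
```

{"fn": "carry_out", "kwargs": {
  "series": [
    [[0, 0, -0.03], 0],
    [[0, 0, -0.08], 0],
    [[0, 0, -0.12], 0],
    [[0, 0, -0.12], 0],
    [[0, 0, -0.12], 0]
  ]
}}

```text
t: 11.95
eef_pos: [634.5, 283.2, 211.4]
eef_rot: [2.746, 1.526, 0.001]
ft_force: [0.8, 0.1, -0.8]
gripper_width: 0.515
grasp_force: 0.0
```

{"fn": "carry_out", "kwargs": {
  "series": [
    [[0, 0, -0.03], -0.08],
    [[0, 0, 0], -0.08],
    [[0, 0, 0], -0.0775],
    [[0, 0, 0], 0],
    [[0, 0, 0], 0]
  ]
}}

```text
t: 12.45
eef_pos: [634.6, 283.2, 221.2]
eef_rot: [2.418, 2.005, 0.001]
ft_force: [0.2, 0.7, -0.9]
gripper_width: 0.513
grasp_force: 0.0
```

```bash
python3 - <<'E'
from h import *
d=cam('wrist'); cv2.imwrite('pics/w3.png',d['color'][:,:,::-1])
blobs(d,'blue',43)
move((633.4,-24.4),None,1.388+np.pi/2)
E
```

```text
blue areas 1703 569 centre [702.7 321.5  43. ] dist 217.5 bar yaw -2.493
pos [634.6 283.2 220.9] yaw -0.186 q6 0.59 tilt z [ 1.e-04  1.e-04 -1.e+00] shift [-0.7563  0.1392 -0.    ] turn -0.002 F [0.3 1.  0.4] t 12.5
```

View pics/w3.png

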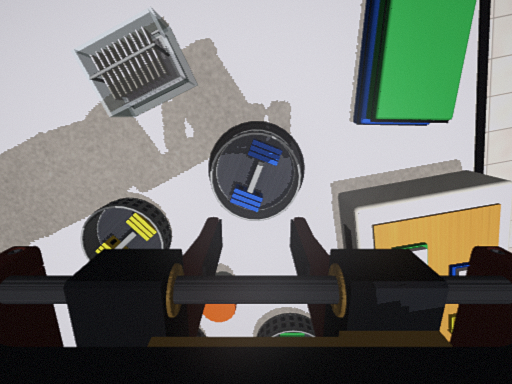

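Blue is seated centrally on the tray at (256,171). Next is green.

{"fn": "carry_out", "kwargs": {
  "series": [
    [[-0.108, 0.0199, 0], 0],
    [[-0.108, 0.0199, 0], 0],
    [[-0.108, 0.0199, 0], 0],
    [[-0.108, 0.0199, 0], 0],
    [[-0.108, 0.0199, 0], 0]
  ]
}}

```text
t: 13.0
eef_pos: [634.3, 62.0, 220.7]
eef_rot: [2.417, 2.007, -0.0]
ft_force: [0.7, -0.2, -0.7]
gripper_width: 0.507
grasp_force: 0.0
```

{"fn": "carry_out", "kwargs": {
  "series": [
    [[-0.108, 0.0199, 0], 0],
    [[-0.108, 0.0199, 0], 0],
    [[0, 0, 0], 0],
    [[0, 0, 0], 0]
  ]
}}

```text
t: 13.4
eef_pos: [634.3, -25.1, 220.6]
eef_rot: [-2.419, -2.004, -0.0]
ft_force: [-0.1, 0.4, -0.4]
gripper_width: 0.512
grasp_force: 0.0
```

```bash
python3 - <<'E'
from h import *
d=cam('wrist'); cv2.imwrite('pics/w4.png',d['color'][:,:,::-1])
m,y=blobs(d,'green',34,np.array((633.4,-24.4)),60); print(w2px(d,m)); move(m[:2],12,y+np.pi/2)
E
```

```text
green areas 486 483 centre [635.1 -23.1  34. ] dist 67.7 bar yaw -1.762
[256.56419938 173.0250719 ]
pos [634.4 -24.  220.6] yaw -0.185 q6 0.13 tilt z [-2.e-04  4.e-04 -1.e+00] shift [0.0024 0.0014 0.5216] turn 0.0039 F [-0.2  0.7  0.1] t 13.45
```

{"fn": "carry_out", "kwargs": {
  "series": [
    [[0.0024, 0.0014, 0.05], 0.004],
    [[0, 0, 0.1], 0],
    [[0, 0, 0.1], 0],
    [[0, 0, 0.1], 0],
    [[0, 0, 0.08], 0]
  ],
  "gripper": 50
}}

```text
t: 13.95
eef_pos: [634.4, -21.2, 46.5]
eef_rot: [-2.419, -2.003, 0.001]
ft_force: [-0.2, 0.6, 0.4]
gripper_width: 0.569
grasp_force: 0.0
```

{"fn": "carry_out", "kwargs": {
  "series": [
    [[0, 0, 0.05], 0],
    [[0, 0, 0.03], 0],
    [[0, 0, 0.012], 0],
    [[0, 0, 0], 0],
    [[0, 0, 0], 0]
  ]
}}

```text
t: 14.45
eef_pos: [636.0, -23.1, 13.0]
eef_rot: [2.42, 2.001, 0.002]
ft_force: [0.4, -0.5, 0.4]
gripper_width: 0.566
grasp_force: 0.0
```

{"fn": "carry_out", "kwargs": {
  "series": [
    [[0, 0, 0], 0],
    [[0, 0, 0], 0],
    [[0, 0, 0], 0],
    [[0, 0, 0], 0],
    [[0, 0, 0], 0]
  ],
  "gripper": 0
}}

```text
t: 14.95
eef_pos: [635.2, -23.5, 12.0]
eef_rot: [2.422, 2.001, 0.0]
ft_force: [-0.4, -0.1, 0.3]
gripper_width: 0.155
grasp_force: 0.0
```

{"fn": "carry_out", "kwargs": {
  "series": [
    [[0, 0, 0], 0],
    [[0, 0, 0], 0],
    [[0, 0, 0], 0],
    [[0, 0, -0.005], 0],
    [[0, 0, -0.01], 0]
  ]
}}

```text
t: 15.45
eef_pos: [634.4, -23.4, 17.4]
eef_rot: [-2.421, -2.001, 0.002]
ft_force: [0.2, 0.3, -3.4]
gripper_width: 0.09
grasp_force: 35.0
```

{"fn": "carry_out", "kwargs": {
  "series": [
    [[0, 0, -0.03], 0],
    [[0, 0, -0.05], 0],
    [[0, 0, -0.07], 0],
    [[0, 0, -0.06], 0],
    [[0, 0, -0.03], 0]
  ]
}}

```text
t: 15.95
eef_pos: [636.3, -23.5, 116.9]
eef_rot: [2.42, 2.0, 0.004]
ft_force: [-0.2, -1.0, -1.8]
gripper_width: 0.086
grasp_force: 35.0
```

```bash
python3 - <<'E'
from h import *
move((634.6,283.5),80)
E
```

```text
pos [636.3 -23.5 116.9] yaw -0.189 q6 0.13 tilt z [ 3.5e-03 -2.0e-04 -1.0e+00] shift [ 0.7529 -0.149   0.0921] turn 0 F [-0.2 -1.  -1.8] t 15.95
```

{"fn": "carry_out", "kwargs": {
  "series": [
    [[0.03, -0.0058, 0], 0],
    [[0.06, -0.0117, 0], 0],
    [[0.08, -0.0156, 0], 0],
    [[0.08, -0.0156, 0], 0],
    [[0.08, -0.0156, 0], 0]
  ]
}}

```text
t: 16.45
eef_pos: [633.4, 112.9, 112.4]
eef_rot: [-2.421, -2.0, 0.003]
ft_force: [-0.2, -0.1, -3.7]
gripper_width: 0.091
grasp_force: 35.0
```

{"fn": "carry_out", "kwargs": {
  "series": [
    [[0.08, -0.0156, 0], 0],
    [[0.08, -0.0156, 0], 0],
    [[0.08, -0.0156, 0], 0],
    [[0.08, -0.0156, 0], 0],
    [[0.06, -0.0117, 0], 0]
  ]
}}

```text
t: 16.95
eef_pos: [632.6, 268.5, 112.2]
eef_rot: [-2.419, -2.002, 0.003]
ft_force: [0.2, -0.7, -2.1]
gripper_width: 0.085
grasp_force: 35.0
```

{"fn": "carry_out", "kwargs": {
  "series": [
    [[0.03, -0.0058, 0], 0],
    [[0.015, -0.0029, 0], 0],
    [[0, 0, 0], 0],
    [[0, 0, 0], 0],
    [[0, 0, 0], 0]
  ]
}}

```text
t: 17.45
eef_pos: [634.2, 283.0, 113.8]
eef_rot: [2.423, 2.0, -0.001]
ft_force: [0.0, -0.7, -3.1]
gripper_width: 0.093
grasp_force: 35.0
```

```bash
python3 - <<'E'
from h import *
move((634.5,283.3),60)
E
```

```text
pos [634.2 283.  113.8] yaw -0.191 q6 0.59 tilt z [-4.e-04 -4.e-04 -1.e+00] shift [0.0009 0.0005 0.1344] turn 0 F [ 0.  -0.7 -3.1] t 17.45
```

{"fn": "carry_out", "kwargs": {
  "series": [
    [[0, 0, 0.02], 0],
    [[0, 0, 0.04], 0],
    [[0, 0, 0.03], 0],
    [[0, 0, 0.015], 0],
    [[0, 0, 0.01], 0]
  ]
}}

```text
t: 17.95
eef_pos: [633.5, 283.9, 66.3]
eef_rot: [-2.421, -2.001, 0.003]
ft_force: [-0.1, 0.7, -2.7]
gripper_width: 0.089
grasp_force: 35.0
```

{"fn": "carry_out", "kwargs": {
  "series": [
    [[0, 0, 0.008], 0],
    [[0, 0, 0.007], 0],
    [[0, 0, 0.005], 0],
    [[0, 0, 0], 0],
    [[0, 0, 0], 0]
  ]
}}

```text
t: 18.45
eef_pos: [634.3, 284.3, 60.2]
eef_rot: [2.421, 2.001, 0.001]
ft_force: [0.5, -0.5, -3.9]
gripper_width: 0.085
grasp_force: 35.0
```

```bash
python3 - <<'E'
from h import *
move((634.5,283.3),60)
E
```

```text
pos [634.3 284.3  60.2] yaw -0.189 q6 0.59 tilt z [ 4.e-04  2.e-04 -1.e+00] shift [-0.0025  0.0009  0.0004] turn 0 F [ 0.5 -0.5 -3.9] t 18.45
```

{"fn": "carry_out", "kwargs": {
  "series": [
    [[0, 0, 0.002], 0],
    [[0, 0, 0], 0],
    [[0, 0, 0], 0]
  ]
}}

```text
t: 18.75
eef_pos: [634.4, 284.4, 59.9]
eef_rot: [2.421, 2.001, 0.001]
ft_force: [-2.6, -0.4, 5.1]
gripper_width: 0.089
grasp_force: 35.0
```

{"fn": "carry_out", "kwargs": {
  "series": [
    [[0, 0, 0.002], 0],
    [[0, 0, 0], 0],
    [[0, 0, 0], 0]
  ]
}}

```text
t: 19.05
eef_pos: [634.4, 284.4, 59.9]
eef_rot: [2.421, 2.001, 0.001]
ft_force: [-4.4, -1.5, 11.7]
gripper_width: 0.091
grasp_force: 35.0
```

{"fn": "carry_out", "kwargs": {
  "series": [
    [[0, 0, 0], 0],
    [[0, 0, 0], 0],
    [[0, 0, 0], 0],
    [[0, 0, 0], 0],
    [[0, 0, 0], 0]
  ],
  "gripper": 45
}}

```text
t: 19.55
eef_pos: [634.2, 284.2, 58.0]
eef_rot: [-2.421, -2.001, 0.0]
ft_force: [0.0, 0.2, -0.6]
gripper_width: 0.493
grasp_force: 0.0
```

{"fn": "carry_out", "kwargs": {
  "series": [
    [[0, 0, -0.03], 0],
    [[0, 0, -0.08], 0],
    [[0, 0, -0.11], 0],
    [[0, 0, -0.11], 0],
    [[0, 0, -0.07], 0]
  ]
}}

```text
t: 20.05
eef_pos: [635.4, 284.8, 223.1]
eef_rot: [2.421, 2.001, 0.007]
ft_force: [0.4, -0.0, 1.1]
gripper_width: 0.515
grasp_force: 0.0
```

{"fn": "carry_out", "kwargs": {
  "series": [
    [[0, 0, 0], 0],
    [[0, 0, 0], 0]
  ]
}}

```text
t: 20.25
eef_pos: [634.4, 284.3, 219.5]
eef_rot: [2.421, 2.001, 0.003]
ft_force: [-0.2, -0.2, -0.8]
gripper_width: 0.513
grasp_force: 0.0
```

```bash
python3 - <<'E'
from h import *
d=cam('wrist'); cv2.imwrite('pics/w5.png',d['color'][:,:,::-1])
blobs(d,'green',82,np.array((634,283)),60)
move((429.8,220.5),None,-1.025)
E
```

```text
green areas 688 650 centre [633.8 285.3  82. ] dist 66.4 bar yaw -1.758
pos [633.6 284.  218. ] yaw -0.189 q6 0.59 tilt z [-7.e-04 -3.e-04 -1.e+00] shift [-2.519e-01 -4.706e-01  4.000e-04] turn 0.532 F [-0.1  0.4 -0.6] t 20.3
```

View pics/w5.png

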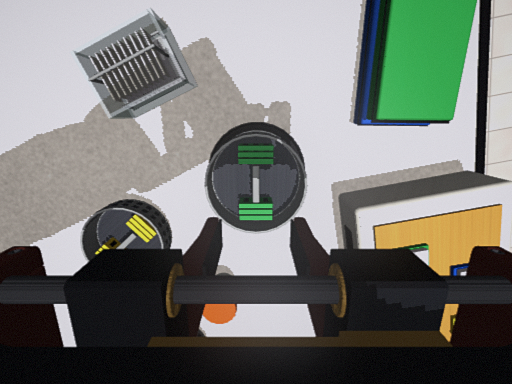

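Green is seated on blue at (256,180). Moving to yellow.

{"fn": "carry_out", "kwargs": {
  "series": [
    [[-0.0504, -0.0941, 0], 0],
    [[-0.0504, -0.0941, 0], 0],
    [[-0.0504, -0.0941, 0], 0],
    [[-0.0504, -0.0941, 0], 0],
    [[-0.0504, -0.0941, 0], 0]
  ],
  "gripper": 50
}}

```text
t: 20.8
eef_pos: [427.6, 219.5, 216.5]
eef_rot: [-2.421, -2.001, 0.006]
ft_force: [0.1, -0.1, -0.1]
gripper_width: 0.569
grasp_force: 0.0
```

{"fn": "carry_out", "kwargs": {
  "series": [
    [[0, 0, 0], 0.0887],
    [[0, 0, 0], 0.0887],
    [[0, 0, 0], 0.0887],
    [[0, 0, 0], 0.0887],
    [[0, 0, 0], 0.0887]
  ]
}}

```text
t: 21.3
eef_pos: [429.3, 220.1, 216.7]
eef_rot: [2.962, 1.046, -0.005]
ft_force: [-0.2, -0.4, 0.1]
gripper_width: 0.568
grasp_force: 0.0
```

{"fn": "carry_out", "kwargs": {
  "series": [
    [[0, 0, 0], 0.0887],
    [[0, 0, 0], 0],
    [[0, 0, 0], 0]
  ]
}}

```text
t: 21.6
eef_pos: [429.7, 220.3, 217.3]
eef_rot: [3.023, 0.852, -0.003]
ft_force: [0.4, -0.4, -0.3]
gripper_width: 0.569
grasp_force: 0.0
```

```bash
python3 - <<'E'
from h import *
d=cam('wrist'); cv2.imwrite('pics/w6.png',d['color'][:,:,::-1])
m,y=blobs(d,'yellow',34,np.array((430,220)),60); print(w2px(d,m)); move(m[:2],12,y+np.pi/2)
E
```

```text
yellow areas 545 537 centre [432.4 222.   34. ] dist 66.2 bar yaw -2.589
[256.06871125 172.01293098]
pos [429.9 220.4 217.5] yaw -1.022 q6 1.47 tilt z [-1.6e-03 -7.0e-04 -1.0e+00] shift [ 0.0084 -0.      0.5137] turn -0.0026 F [-1.  -0.1  0.9] t 21.65
```

{"fn": "carry_out", "kwargs": {
  "series": [
    [[0.006, 0, 0.05], -0.003],
    [[0, 0, 0.1], 0],
    [[0, 0, 0.1], 0],
    [[0, 0, 0.1], 0],
    [[0, 0, 0.08], 0]
  ]
}}

```text
t: 22.15
eef_pos: [431.6, 221.5, 44.2]
eef_rot: [3.022, 0.857, -0.002]
ft_force: [-0.4, -0.0, -0.0]
gripper_width: 0.566
grasp_force: 0.0
```

{"fn": "carry_out", "kwargs": {
  "series": [
    [[0, 0, 0.05], 0],
    [[0, 0, 0.03], 0],
    [[0, 0, 0.005], 0],
    [[0, 0, 0], 0],
    [[0, 0, 0], 0]
  ]
}}

```text
t: 22.65
eef_pos: [433.2, 222.3, 13.2]
eef_rot: [-3.023, -0.854, -0.003]
ft_force: [0.7, -0.4, 0.2]
gripper_width: 0.569
grasp_force: 0.0
```

```bash
python3 - <<'E'
from h import *
move((432.4,222),12)
E
```

```text
pos [433.2 222.3  13.2] yaw -1.02 q6 1.47 tilt z [ 1.7e-03  8.0e-04 -1.0e+00] shift [-0.002  -0.0005  0.0031] turn 0 F [ 0.7 -0.4  0.2] t 22.65
```

{"fn": "carry_out", "kwargs": {
  "series": [
    [[0, 0, 0.002], 0],
    [[0, 0, 0], 0],
    [[0, 0, 0], 0],
    [[0, 0, 0], 0],
    [[0, 0, 0], 0]
  ],
  "gripper": 0
}}

```text
t: 23.15
eef_pos: [432.5, 221.9, 11.6]
eef_rot: [-3.023, -0.853, -0.0]
ft_force: [0.0, 1.0, -0.3]
gripper_width: 0.152
grasp_force: 0.0
```

{"fn": "carry_out", "kwargs": {
  "series": [
    [[0, 0, 0], 0],
    [[0, 0, 0], 0],
    [[0, 0, 0], 0],
    [[0, 0, -0.005], 0],
    [[0, 0, -0.01], 0]
  ]
}}

```text
t: 23.65
eef_pos: [431.9, 221.7, 17.2]
eef_rot: [3.023, 0.853, -0.002]
ft_force: [0.7, 0.9, -3.4]
gripper_width: 0.088
grasp_force: 35.0
```

{"fn": "carry_out", "kwargs": {
  "series": [
    [[0, 0, -0.03], 0],
    [[0, 0, -0.05], 0],
    [[0, 0, -0.07], 0],
    [[0, 0, -0.08], 0],
    [[0, 0, -0.06], 0]
  ]
}}

```text
t: 24.15
eef_pos: [432.6, 222.0, 135.9]
eef_rot: [-3.023, -0.853, -0.002]
ft_force: [0.9, 1.1, -3.8]
gripper_width: 0.086
grasp_force: 35.0
```

{"fn": "carry_out", "kwargs": {
  "series": [
    [[0, 0, -0.035], 0],
    [[0, 0, 0], 0],
    [[0, 0, 0], 0]
  ]
}}

```text
t: 24.45
eef_pos: [432.2, 221.8, 147.7]
eef_rot: [-3.023, -0.853, -0.001]
ft_force: [-0.3, -0.0, -3.5]
gripper_width: 0.085
grasp_force: 35.0
```

```bash
python3 - <<'E'
from h import *
move((634.4,284),99)
E
```

```text
pos [432.2 221.8 147.7] yaw -1.021 q6 1.47 tilt z [ 5.e-04  2.e-04 -1.e+00] shift [0.5121 0.1318 0.1221] turn 0 F [-0.3 -0.  -3.5] t 24.45
```

{"fn": "carry_out", "kwargs": {
  "series": [
    [[0.03, 0.0077, 0], 0],
    [[0.06, 0.0154, 0], 0],
    [[0.08, 0.0206, 0], 0],
    [[0.08, 0.0206, 0], 0],
    [[0.08, 0.0206, 0], 0]
  ]
}}

```text
t: 24.95
eef_pos: [564.1, 262.2, 145.9]
eef_rot: [3.023, 0.853, -0.003]
ft_force: [0.4, -0.6, -2.4]
gripper_width: 0.084
grasp_force: 35.0
```

{"fn": "carry_out", "kwargs": {
  "series": [
    [[0.08, 0.0206, 0], 0],
    [[0.05, 0.0129, 0], 0],
    [[0.035, 0.009, 0], 0],
    [[0.017, 0.0044, 0], 0],
    [[0, 0, 0], 0]
  ]
}}

```text
t: 25.45
eef_pos: [634.9, 284.0, 145.9]
eef_rot: [3.023, 0.853, -0.002]
ft_force: [0.1, -0.1, -3.3]
gripper_width: 0.088
grasp_force: 35.0
```

{"fn": "carry_out", "kwargs": {
  "series": [
    [[0, 0, 0], 0],
    [[0, 0, 0], 0]
  ]
}}

```text
t: 25.65
eef_pos: [633.7, 283.8, 147.1]
eef_rot: [3.023, 0.854, -0.002]
ft_force: [0.6, -0.0, -2.9]
gripper_width: 0.086
grasp_force: 35.0
```

```bash
python3 - <<'E'
from h import *
move((634.4,284),99)
E
```

```text
pos [633.7 283.8 147.1] yaw -1.02 q6 1.42 tilt z [-1.1e-03 -5.0e-04 -1.0e+00] shift [0.0019 0.0005 0.1202] turn 0 F [ 0.6 -0.  -2.9] t 25.65
```

{"fn": "carry_out", "kwargs": {
  "series": [
    [[0, 0, 0.02], 0],
    [[0, 0, 0.03], 0],
    [[0, 0, 0.025], 0],
    [[0, 0, 0.015], 0],
    [[0, 0, 0.01], 0]
  ]
}}

```text
t: 26.15
eef_pos: [634.0, 283.8, 106.1]
eef_rot: [3.023, 0.853, -0.003]
ft_force: [0.3, 0.2, -2.7]
gripper_width: 0.085
grasp_force: 35.0
```

{"fn": "carry_out", "kwargs": {
  "series": [
    [[0, 0, 0.007], 0],
    [[0, 0, 0.005], 0],
    [[0, 0, 0.004], 0],
    [[0, 0, 0.002], 0],
    [[0, 0, 0], 0]
  ]
}}

```text
t: 26.65
eef_pos: [634.6, 284.1, 100.4]
eef_rot: [-3.023, -0.853, -0.0]
ft_force: [0.6, -0.7, -3.2]
gripper_width: 0.085
grasp_force: 35.0
```

{"fn": "carry_out", "kwargs": {
  "series": [
    [[0, 0, 0.002], 0],
    [[0, 0, 0], 0],
    [[0, 0, 0], 0]
  ]
}}

```text
t: 26.95
eef_pos: [634.6, 284.1, 99.5]
eef_rot: [-3.023, -0.853, -0.0]
ft_force: [0.2, -0.4, -2.6]
gripper_width: 0.087
grasp_force: 35.0
```

{"fn": "carry_out", "kwargs": {
  "series": [
    [[0, 0, 0.002], 0],
    [[0, 0, 0], 0],
    [[0, 0, 0], 0]
  ]
}}

```text
t: 27.25
eef_pos: [634.6, 284.0, 98.7]
eef_rot: [3.023, 0.853, -0.0]
ft_force: [-0.3, -0.1, -3.6]
gripper_width: 0.092
grasp_force: 35.0
```

{"fn": "carry_out", "kwargs": {
  "series": [
    [[0, 0, 0.0015], 0],
    [[0, 0, 0], 0],
    [[0, 0, 0], 0]
  ]
}}

```text
t: 27.55
eef_pos: [634.6, 284.1, 98.5]
eef_rot: [-3.023, -0.853, -0.0]
ft_force: [-1.0, -1.0, 2.1]
gripper_width: 0.088
grasp_force: 35.0
```

{"fn": "carry_out", "kwargs": {
  "series": [
    [[0, 0, 0], 0],
    [[0, 0, 0], 0],
    [[0, 0, 0], 0],
    [[0, 0, 0], 0],
    [[0, 0, 0], 0]
  ],
  "gripper": 45
}}

```text
t: 28.05
eef_pos: [634.6, 284.1, 98.0]
eef_rot: [3.023, 0.853, 0.0]
ft_force: [0.4, -0.1, 0.8]
gripper_width: 0.494
grasp_force: 0.0
```

{"fn": "carry_out", "kwargs": {
  "series": [
    [[0, 0, -0.03], 0],
    [[0, 0, -0.08], 0],
    [[0, 0, -0.11], 0],
    [[0, 0, -0.08], 0],
    [[0, 0, -0.04], 0]
  ]
}}

```text
t: 28.55
eef_pos: [636.1, 284.7, 238.8]
eef_rot: [-3.023, -0.853, -0.009]
ft_force: [0.8, 0.5, 0.4]
gripper_width: 0.515
grasp_force: 0.0
```

{"fn": "carry_out", "kwargs": {
  "series": [
    [[0, 0, 0], 0],
    [[0, 0, 0], 0]
  ]
}}

```text
t: 28.75
eef_pos: [633.9, 283.8, 233.1]
eef_rot: [3.023, 0.853, -0.002]
ft_force: [-0.7, -0.1, -0.4]
gripper_width: 0.512
grasp_force: 0.0
```

```bash
python3 - <<'E'
from h import *
d=cam('wrist'); cv2.imwrite('pics/w7.png',d['color'][:,:,::-1])
blobs(d,'yellow',121,np.array((634,283)),60)
move((628,-255))
E
```

```text
yellow areas 868 867 centre [635.2 284.9 121. ] dist 65.0 bar yaw -2.593
pos [633.5 283.6 232.1] yaw -1.021 q6 1.42 tilt z [-0.0028 -0.0012 -1.    ] shift [-0.7157  1.1405  0.0017] turn 0 F [-0.   0.1 -0.4] t 28.8
```

View pics/w7.png

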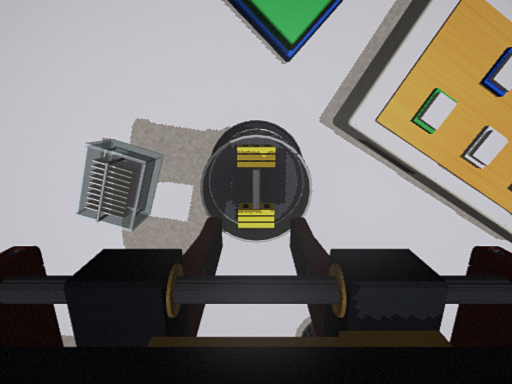

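Yellow is seated, stacked level at (256,188). Next is the lid.

{"fn": "carry_out", "kwargs": {
  "series": [
    [[-0.0596, 0.095, 0], 0],
    [[-0.0596, 0.095, 0], 0],
    [[-0.0596, 0.095, 0], 0],
    [[-0.0596, 0.095, 0], 0],
    [[-0.0596, 0.095, 0], 0]
  ],
  "gripper": 50
}}

```text
t: 29.3
eef_pos: [630.8, 58.0, 231.6]
eef_rot: [-3.023, -0.854, 0.006]
ft_force: [1.1, -0.6, 0.6]
gripper_width: 0.569
grasp_force: 0.0
```

{"fn": "carry_out", "kwargs": {
  "series": [
    [[-0.0596, 0.095, 0], 0],
    [[-0.0596, 0.095, 0], 0],
    [[-0.0596, 0.095, 0], 0],
    [[-0.0596, 0.095, 0], 0],
    [[-0.0596, 0.095, 0], 0]
  ]
}}

```text
t: 29.8
eef_pos: [628.6, -166.0, 231.5]
eef_rot: [-3.021, -0.853, 0.005]
ft_force: [-0.3, 0.3, -0.2]
gripper_width: 0.568
grasp_force: 0.0
```

{"fn": "carry_out", "kwargs": {
  "series": [
    [[-0.0596, 0.095, 0], 0],
    [[-0.0596, 0.095, 0], 0],
    [[0, 0, 0], 0],
    [[0, 0, 0], 0],
    [[0, 0, 0], 0]
  ]
}}

```text
t: 30.3
eef_pos: [628.5, -253.0, 232.5]
eef_rot: [-3.021, -0.854, 0.003]
ft_force: [0.5, 0.6, 0.8]
gripper_width: 0.573
grasp_force: 0.0
```

```bash
python3 - <<'E'
from h import *
d=cam('wrist'); cv2.imwrite('pics/w8.png',d['color'][:,:,::-1]); np.savez('w8.npz',**d)
print([([round(v) for v in r['rect']],r['p']) for r in robot.find_in('wrist','lid')[:2]])
print(w2px(d,[[628,-255,46],[628,-255,8]]))
g=cv2.cvtColor(d['color'],cv2.COLOR_RGB2GRAY)
move((628,-255))
E
```

```text
[([221, 129, 297, 204], 0.97)]
[[257.46024109 175.07908876]
 [257.32706936 169.66321504]]
pos [ 629.  -252.6  233.4] yaw -1.019 q6 0.62 tilt z [-1.2e-03  7.0e-04 -1.0e+00] shift [-0.0053  0.0037 -0.    ] turn 0 F [0.3 0.5 0.8] t 30.4
```

View pics/w8.png

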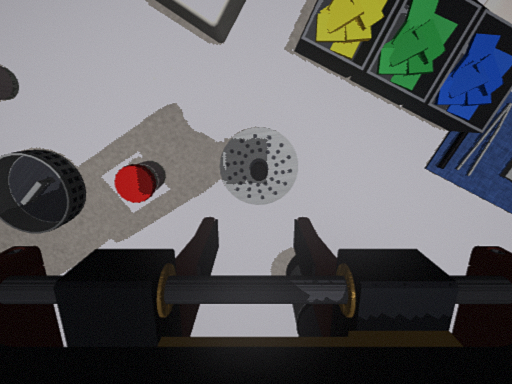

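The lid disc is at (259,166) and its knob at (259,170).

```bash
python3 - <<'E'
from h import *
d=dict(np.load('w8.npz'))
print(px2w(d,259,166.5,8),px2w(d,258.7,169.5,46))
g=cv2.cvtColor(d['color'],cv2.COLOR_RGB2GRAY)[155:185,245:275]; m=(g<60).astype(np.uint8)
n,l,st,ce=cv2.connectedComponentsWithStats(m); print(st[1:].tolist(),(ce[1:]+[245,155]).round(1).tolist())
k=1+st[1:,4].argmax(); q=ce[k]+[245,155]; p=px2w(d,*q,43); print(p); move(p[:2],10)
E
```

```text
[ 633.29678113 -254.6217159     8.        ] [ 635.29538831 -252.43872566   46.        ]
[[0, 0, 2, 3, 6], [4, 3, 19, 23, 327], [0, 21, 1, 4, 4], [26, 23, 2, 2, 2], [4, 26, 3, 2, 6], [19, 27, 3, 2, 6]] [[245.5, 156.0], [258.4, 169.2], [245.0, 177.5], [271.5, 178.5], [250.0, 181.5], [265.0, 182.5]]
[ 634.91600442 -252.22177301   43.        ]
pos [ 629.  -252.6  233.4] yaw -1.019 q6 0.62 tilt z [-1.2e-03  7.0e-04 -1.0e+00] shift [0.0135 0.0076 0.5584] turn 0 F [0.3 0.5 0.8] t 30.4
```

{"fn": "carry_out", "kwargs": {
  "series": [
    [[0.0105, 0.0078, 0.05], 0],
    [[0, 0, 0.1], 0],
    [[0, 0, 0.1], 0],
    [[0, 0, 0.1], 0],
    [[0, 0, 0.06], 0]
  ]
}}

```text
t: 30.9
eef_pos: [632.9, -252.5, 66.9]
eef_rot: [-3.02, -0.856, 0.005]
ft_force: [0.1, -0.4, -1.2]
gripper_width: 0.567
grasp_force: 0.0
```

{"fn": "carry_out", "kwargs": {
  "series": [
    [[0, 0, 0.03], 0],
    [[0, 0, 0], 0],
    [[0, 0, 0], 0],
    [[0, 0, 0], 0]
  ]
}}

```text
t: 31.3
eef_pos: [635.7, -254.9, 60.0]
eef_rot: [3.021, 0.853, 0.004]
ft_force: [-1.2, 0.3, -0.5]
gripper_width: 0.57
grasp_force: 0.0
```

```bash
python3 - <<'E'
from h import *
d=cam('wrist'); cv2.imwrite('pics/w9.png',d['color'][:,:,::-1])
move((634,-253.3),10.5)
E
```

```text
pos [ 635.6 -255.    60. ] yaw -1.02 q6 0.62 tilt z [ 0.0028 -0.0012 -1.    ] shift [-0.0013 -0.006   0.1238] turn 0 F [-0.   0.5  0.1] t 31.35
```

View pics/w9.png

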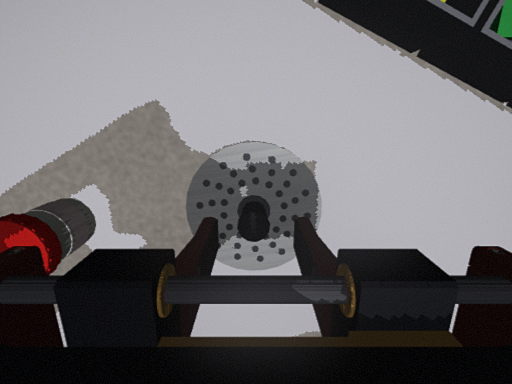

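The knob (254,222) sits between the fingertips (212 and 302). The disc centre is at about (254,205).

```bash
python3 - <<'E'
from h import *
d=cam('wrist')
a=px2w(d,253.5,205.5,8); b=px2w(d,253.5,217,46); print(a,b)
move(a[:2],10.5);move(b[:2])
E
```

```text
[ 635.39921708 -252.32357013    8.        ] [ 639.04410726 -250.29061701   46.        ]
pos [ 635.3 -255.1   59.8] yaw -1.021 q6 0.62 tilt z [ 0.0025 -0.0011 -1.    ] shift [ 0.0036 -0.006   0.1233] turn 0 F [-0.7  1.   0.9] t 31.4
pos [ 635.3 -255.1   59.8] yaw -1.021 q6 0.62 tilt z [ 0.0025 -0.0011 -1.    ] shift [ 0.0142 -0.0053  0.    ] turn 0 F [-0.7  1.   0.9] t 31.4
```

{"fn": "carry_out", "kwargs": {
  "series": [
    [[0.005, -0.0055, 0.01], 0],
    [[0, 0, 0.035], 0],
    [[0, 0, 0.04], 0],
    [[0, 0, 0.025], 0],
    [[0, 0, 0.01], 0]
  ]
}}

```text
t: 31.9
eef_pos: [633.3, -251.1, 8.2]
eef_rot: [-3.021, -0.853, 0.005]
ft_force: [-11.3, 5.9, 30.3]
gripper_width: 0.568
grasp_force: 14.9
```

{"fn": "carry_out", "kwargs": {
  "series": [
    [[0, 0, 0.002], 0],
    [[0, 0, 0], 0],
    [[0, 0, 0], 0]
  ]
}}

```text
t: 32.2
eef_pos: [634.9, -251.8, 8.8]
eef_rot: [-3.023, -0.853, 0.0]
ft_force: [-0.2, -0.5, 1.1]
gripper_width: 0.57
grasp_force: 0.0
```

{"fn": "carry_out", "kwargs": {
  "series": [
    [[0, 0, 0], 0],
    [[0, 0, 0], 0],
    [[0, 0, 0], 0],
    [[0, 0, 0], 0],
    [[0, 0, 0], 0]
  ],
  "gripper": 0
}}

```text
t: 32.7
eef_pos: [634.9, -251.8, 9.2]
eef_rot: [3.023, 0.853, 0.0]
ft_force: [1.1, 0.0, -0.7]
gripper_width: 0.295
grasp_force: 35.0
```

{"fn": "carry_out", "kwargs": {
  "series": [
    [[0, 0, 0], 0],
    [[0, 0, 0], 0],
    [[0, 0, 0], 0]
  ]
}}

```text
t: 33.0
eef_pos: [634.9, -251.8, 9.3]
eef_rot: [-3.023, -0.853, 0.0]
ft_force: [-0.2, -0.8, -1.0]
gripper_width: 0.285
grasp_force: 35.0
```

{"fn": "carry_out", "kwargs": {
  "series": [
    [[0, 0, 0], 0],
    [[0, 0, 0], 0],
    [[0, 0, 0], 0],
    [[0, 0, -0.005], 0],
    [[0, 0, -0.01], 0]
  ]
}}

```text
t: 33.5
eef_pos: [634.5, -251.6, 15.1]
eef_rot: [-3.023, -0.853, 0.001]
ft_force: [-0.4, -0.0, -2.3]
gripper_width: 0.286
grasp_force: 35.0
```

{"fn": "carry_out", "kwargs": {
  "series": [
    [[0, 0, -0.02], 0],
    [[0, 0, -0.02], 0],
    [[0, 0, -0.01], 0],
    [[0, 0, 0], 0],
    [[0, 0, 0], 0]
  ]
}}

```text
t: 34.0
eef_pos: [635.0, -251.8, 35.5]
eef_rot: [3.023, 0.853, 0.0]
ft_force: [-0.3, -0.2, -1.2]
gripper_width: 0.29
grasp_force: 35.0
```

```bash
python3 - <<'E'
from h import *
s=robot.observe();print(s['gripper_width']*87.8,s['grasp_force'],s['torque'])
move((634.5,284))
d=cam('wrist');a=cv2.resize(d['color'][120:300,130:380],None,fx=2,fy=2)
d=cam('side');q=w2px(d,[634,-253,40]);x,y=q.astype(int);b=cv2.resize(d['color'][max(y-60,0):y+60,x-50:x+50],None,fx=3,fy=3)
im=np.zeros((360,800,3),np.uint8);im[:,:500]=a;im[:b.shape[0],500:]=b
cv2.imwrite('pics/w10.png',im[:,:,::-1])
E
```

```text
25.425036345457936 34.999659061431885 [-0.01876827  0.1065955  -0.05293973]
pos [ 635.  -251.8   35.5] yaw -1.021 q6 0.63 tilt z [ 4.e-04 -2.e-04 -1.e+00] shift [ 6.9940e-01 -1.1424e+00 -2.0000e-04] turn 0 F [-0.3 -0.2 -1.2] t 34.0
```

View pics/w10.png

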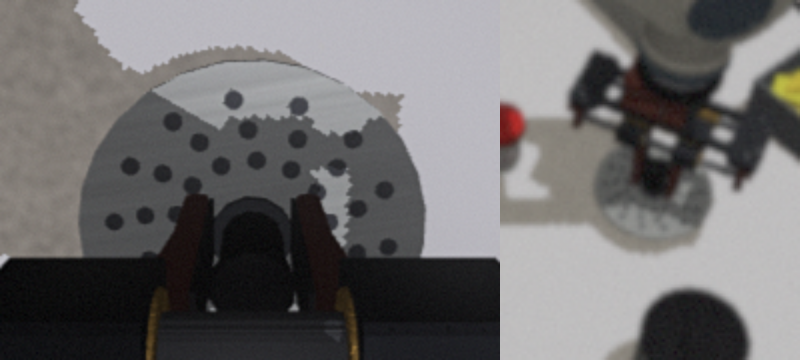

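The lid is held by the knob and looks about level. I'll check the tilt against the predicted outline.

```bash
cat > lidfit.py <<'E'
from h import *
from scipy.optimize import least_squares
def fit(d,tcp_off):
    """fit lid centre + tilt about tool axes from disc edge (top arc) in wrist picture"""
    s=robot.observe(); p=s['eef_pos']; M=R.from_rotvec(s['eef_rot']).as_matrix()
    ex=M[:,0];ey=M[:,1];g=cv2.GaussianBlur(cv2.cvtColor(d['color'],cv2.COLOR_RGB2GRAY),(3,3),0).astype(np.float32)
    def ring(th,par,r=58):
        cx,cy,tx,ty=par; c=p+ex*cx+ey*cy+np.array([0,0,tcp_off])
        q=np.outer(r*np.cos(th),ex)+np.outer(r*np.sin(th),ey)
        q[:,2]+=r*np.cos(th)*tx+r*np.sin(th)*ty
        return c+q
    return g,ring
E
python3 - <<'E'
from lidfit import *
d=cam('wrist'); g,ring=fit(d,-1.2)
th=np.linspace(-1.4,1.4,9)
for par in [(0,0,0,0),(0,0,.06,0),(0,0,0,.06)]:
    print(w2px(d,ring(th,par)).round(1).tolist())
im=d['color'].copy()
for q in w2px(d,ring(np.linspace(-1.57,1.57,60),(0,0,0,0))): cv2.circle(im,tuple(int(round(v)) for v in q),0,(255,0,0),-1)
cv2.imwrite('pics/w11.png',cv2.resize(im[120:300,130:380],None,fx=3,fy=3,interpolation=0)[:,:,::-1])
E
```

```text
[[169.1, 217.8], [177.3, 189.6], [196.2, 165.4], [224.0, 148.9], [256.7, 143.0], [289.5, 148.9], [317.2, 165.3], [336.1, 189.5], [344.2, 217.6]]
[[168.8, 218.1], [176.5, 190.4], [195.3, 166.2], [223.4, 149.5], [256.8, 143.6], [290.1, 149.5], [318.2, 166.1], [336.9, 190.2], [344.5, 217.9]]
[[170.7, 215.9], [178.6, 188.4], [197.0, 164.8], [224.2, 148.7], [256.7, 143.0], [289.7, 149.1], [318.0, 166.0], [337.5, 190.8], [346.0, 219.6]]
```

View pics/w11.png

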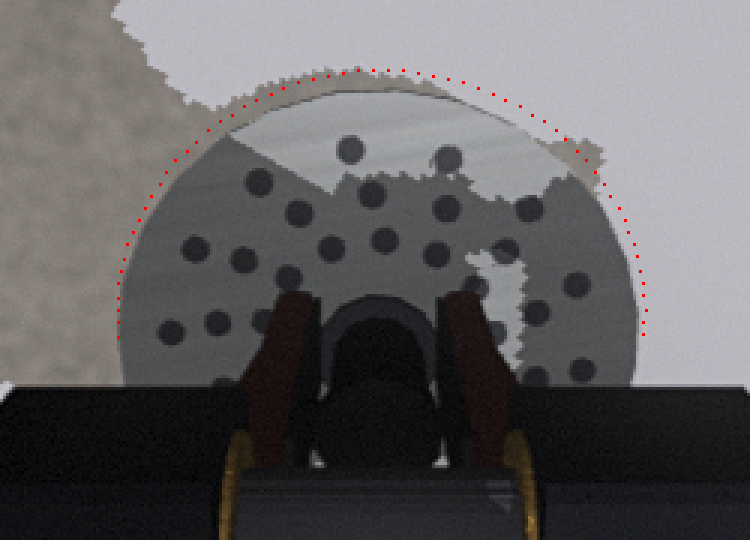

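The observed rim lies up to 7 px below the prediction at the top, so the lid is off-centre in the grip. I'll fit the offset from the edge points I read off the picture.

```bash
python3 - <<'E'
from lidfit import *
d=cam('wrist')
E=np.array([(119,310),(150,232),(228,137),(300,104),(365,91),(440,97),(540,137),(637,300),(120,355),(636,355)])/3+[130,120]
s=robot.observe();p=s['eef_pos'];M=R.from_rotvec(s['eef_rot']).as_matrix();print(p)
th=np.linspace(-2,2,400)
for z in (-3,-1.2,1):
    g,ring=fit(d,z)
    f=lambda a:np.array([np.hypot(*(w2px(d,ring(th,(a[0],a[1],0,0)))-e).T).min() for e in E])
    r=least_squares(f,[-3,-1]);print(z,r.x.round(2),f(r.x).round(1))
E
```

```text
[ 634.64770803 -251.67102732   34.92567553]
-3 [-4.68  0.  ] [1.  1.8 0.3 0.5 0.2 0.4 1.3 0.2 0.8 0.7]
-1.2 [-4.51  0.03] [0.3 2.2 0.3 0.4 0.3 0.3 1.1 1.  0.3 1.7]
1 [-4.47  0.07] [0.7 2.6 0.2 0.2 0.7 0.5 1.2 2.  1.2 3. ]
```

{"fn": "carry_out", "kwargs": {
  "series": [
    [[0, 0, -0.03], 0],
    [[0, 0, -0.06], 0],
    [[0, 0, -0.08], 0],
    [[0, 0, -0.08], 0],
    [[0, 0, -0.06], 0]
  ]
}}

```text
t: 34.7
eef_pos: [635.5, -252.0, 162.2]
eef_rot: [3.022, 0.853, 0.003]
ft_force: [-0.3, 0.3, -1.4]
gripper_width: 0.29
grasp_force: 35.0
```

{"fn": "carry_out", "kwargs": {
  "series": [
    [[0, 0, -0.03], 0],
    [[0, 0, 0], 0],
    [[0, 0, 0], 0]
  ]
}}

```text
t: 35.0
eef_pos: [634.3, -251.5, 170.5]
eef_rot: [-3.023, -0.853, 0.001]
ft_force: [0.4, -0.7, -2.2]
gripper_width: 0.287
grasp_force: 35.0
```

```bash
python3 - <<'E'
from h import *
move((638.6,287),135)
E
```

```text
pos [ 634.3 -251.5  170.5] yaw -1.021 q6 0.63 tilt z [-1.e-03  4.e-04 -1.e+00] shift [ 0.7131 -1.1419  0.0894] turn 0 F [ 0.4 -0.7 -2.2] t 35.0
```

{"fn": "carry_out", "kwargs": {
  "series": [
    [[0.02, -0.032, 0], 0],
    [[0.035, -0.056, 0], 0],
    [[0.045, -0.0721, 0], 0],
    [[0.045, -0.0721, 0], 0],
    [[0.045, -0.0721, 0], 0]
  ]
}}

```text
t: 35.5
eef_pos: [634.8, -105.9, 169.6]
eef_rot: [-3.022, -0.853, 0.004]
ft_force: [-0.5, -0.1, -2.0]
gripper_width: 0.284
grasp_force: 35.0
```

{"fn": "carry_out", "kwargs": {
  "series": [
    [[0.045, -0.0721, 0], 0],
    [[0.045, -0.0721, 0], 0],
    [[0.045, -0.0721, 0], 0],
    [[0.045, -0.0721, 0], 0],
    [[0.045, -0.0721, 0], 0]
  ]
}}

```text
t: 36.0
eef_pos: [635.9, 64.0, 169.6]
eef_rot: [-3.023, -0.854, 0.004]
ft_force: [0.1, 0.8, -1.7]
gripper_width: 0.29
grasp_force: 35.0
```

{"fn": "carry_out", "kwargs": {
  "series": [
    [[0.045, -0.0721, 0], 0],
    [[0.045, -0.0721, 0], 0],
    [[0.045, -0.0721, 0], 0],
    [[0.045, -0.0721, 0], 0],
    [[0.045, -0.0721, 0], 0]
  ]
}}

```text
t: 36.5
eef_pos: [637.0, 233.7, 169.5]
eef_rot: [-3.023, -0.854, 0.005]
ft_force: [-0.2, -1.3, -2.3]
gripper_width: 0.288
grasp_force: 35.0
```

{"fn": "carry_out", "kwargs": {
  "series": [
    [[0.035, -0.056, 0], 0],
    [[0.023, -0.0368, 0], 0],
    [[0.015, -0.024, 0], 0],
    [[0, 0, 0], 0],
    [[0, 0, 0], 0]
  ]
}}

```text
t: 37.0
eef_pos: [638.9, 286.1, 170.9]
eef_rot: [3.023, 0.853, -0.001]
ft_force: [1.0, -0.6, -1.1]
gripper_width: 0.288
grasp_force: 35.0
```

{"fn": "carry_out", "kwargs": {
  "series": [
    [[0, 0, 0.02], 0],
    [[0, 0, 0.01], 0],
    [[0, 0, 0], 0],
    [[0, 0, 0], 0]
  ]
}}

```text
t: 37.4
eef_pos: [639.2, 286.2, 159.0]
eef_rot: [3.024, 0.852, -0.001]
ft_force: [0.2, -0.1, -1.4]
gripper_width: 0.287
grasp_force: 35.0
```

```bash
python3 - <<'E'
from lidfit import *
move((638.6,287),135)
d=cam('wrist'); np.savez('w12.npz',**d)
g,ring=fit(d,-1.2)
cv2.imwrite('pics/w12.png',cv2.resize(d['color'][120:300,130:380],None,fx=3,fy=3,interpolation=cv2.INTER_CUBIC)[:,:,::-1])
E
```

```text
pos [639.2 286.2 159. ] yaw -1.021 q6 1.43 tilt z [-5.e-04 -2.e-04 -1.e+00] shift [-0.0001 -0.0025  0.06  ] turn 0 F [ 0.2 -0.1 -1.4] t 37.4
```

View pics/w12.png

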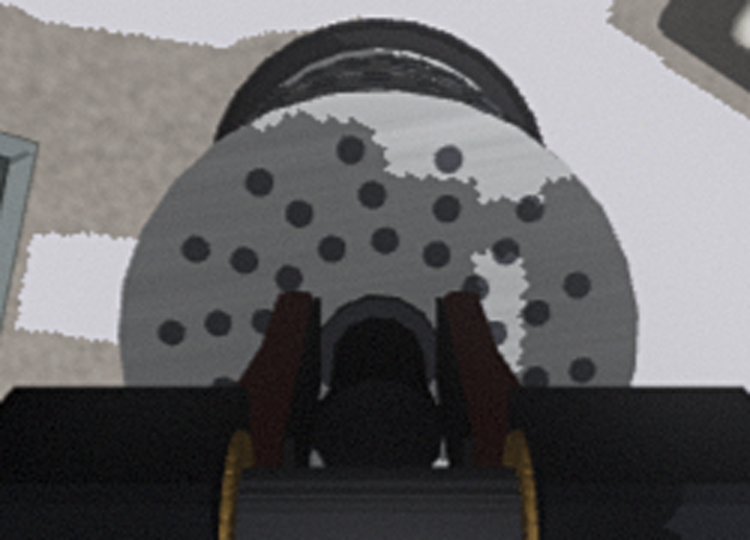

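The lid's edges (119 and 638, centre 378) line up sideways with the tray's edges (216 and 541, centre 378). One check along the tool's x using the tray's outer edge at (378,18).

```bash
python3 - <<'E'
from lidfit import *
d=dict(np.load('w12.npz'));s=robot.observe();M=R.from_rotvec(s['eef_rot']).as_matrix();p=s['eef_pos']
q=px2w(d,130+378/3,120+18.5/3,11); c=q-69*M[:,0]; print('tray centre',c.round(1),'rel tool',((c-p)@M)[:2].round(1))
q=px2w(d,130+378/3,120+92/3,p[2]-1.2); c=q-58*M[:,0]; print('lid',c.round(1),'rel tool',((c-p)@M)[:2].round(1))
E
```

```text
tray centre [634.3 283.3  11. ] rel tool [-5.9 -0. ]
lid [635.  284.2 158.1] rel tool [-4.8 -0.4]
```

{"fn": "carry_out", "kwargs": {
  "series": [
    [[-0.001, 0, 0.015], 0],
    [[0, 0, 0.015], 0],
    [[0, 0, 0.01], 0],
    [[0, 0, 0.006], 0],
    [[0, 0, 0.004], 0]
  ]
}}

```text
t: 37.95
eef_pos: [638.7, 286.5, 138.8]
eef_rot: [3.023, 0.853, -0.001]
ft_force: [0.5, 0.2, -0.9]
gripper_width: 0.285
grasp_force: 35.0
```

{"fn": "carry_out", "kwargs": {
  "series": [
    [[0, 0, 0.003], 0],
    [[0, 0, 0.002], 0],
    [[0, 0, 0.002], 0],
    [[0, 0, 0], 0],
    [[0, 0, 0], 0]
  ]
}}

```text
t: 38.45
eef_pos: [638.8, 286.6, 136.6]
eef_rot: [-3.023, -0.853, -0.0]
ft_force: [0.3, -0.1, -0.8]
gripper_width: 0.289
grasp_force: 35.0
```

{"fn": "carry_out", "kwargs": {
  "series": [
    [[0, 0, 0.002], 0],
    [[0, 0, 0], 0],
    [[0, 0, 0], 0]
  ]
}}

```text
t: 38.75
eef_pos: [638.8, 286.6, 135.7]
eef_rot: [3.023, 0.853, 0.0]
ft_force: [0.3, -0.2, -1.4]
gripper_width: 0.291
grasp_force: 35.0
```

{"fn": "carry_out", "kwargs": {
  "series": [
    [[0, 0, 0.0015], 0],
    [[0, 0, 0], 0],
    [[0, 0, 0], 0]
  ]
}}

```text
t: 39.05
eef_pos: [638.9, 286.6, 135.2]
eef_rot: [-3.023, -0.853, -0.0]
ft_force: [-0.6, -0.6, -0.3]
gripper_width: 0.288
grasp_force: 35.0
```

{"fn": "carry_out", "kwargs": {
  "series": [
    [[0, 0, 0.001], 0],
    [[0, 0, 0], 0],
    [[0, 0, 0], 0]
  ]
}}

```text
t: 39.35
eef_pos: [639.0, 286.7, 135.1]
eef_rot: [-3.023, -0.853, -0.001]
ft_force: [-0.6, -0.9, 3.9]
gripper_width: 0.285
grasp_force: 35.0
```

Seated at the predicted 135.2. Releasing gently, lifting off and checking.

{"fn": "carry_out", "kwargs": {
  "series": [
    [[0, 0, 0], 0],
    [[0, 0, 0], 0],
    [[0, 0, 0], 0],
    [[0, 0, 0], 0],
    [[0, 0, 0], 0]
  ],
  "gripper": 50
}}

```text
t: 39.85
eef_pos: [638.7, 286.5, 134.5]
eef_rot: [3.023, 0.853, -0.0]
ft_force: [0.8, 0.1, 0.2]
gripper_width: 0.571
grasp_force: 0.0
```

{"fn": "carry_out", "kwargs": {
  "series": [
    [[0, 0, -0.02], 0],
    [[0, 0, -0.06], 0],
    [[0, 0, -0.1], 0],
    [[0, 0, -0.08], 0],
    [[0, 0, -0.04], 0]
  ]
}}

```text
t: 40.35
eef_pos: [640.2, 287.1, 258.9]
eef_rot: [-3.023, -0.853, -0.008]
ft_force: [0.2, -0.3, 0.3]
gripper_width: 0.57
grasp_force: 0.0
```

{"fn": "carry_out", "kwargs": {
  "series": [
    [[-0.1, 0, 0], 0],
    [[-0.1, 0, 0], 0],
    [[-0.05, 0, 0], 0],
    [[0, 0, 0], 0],
    [[0, 0, 0], 0]
  ]
}}

```text
t: 40.85
eef_pos: [553.9, 234.4, 254.9]
eef_rot: [-3.023, -0.853, -0.001]
ft_force: [-0.0, 0.4, 1.2]
gripper_width: 0.572
grasp_force: 0.0
```

```bash
python3 - <<'E'
from h import *
d=cam('wrist'); a=d['color']
e=cam('side'); x,y=w2px(e,[634,284,80]).astype(int)
b=cv2.resize(e['color'][max(0,y-64):y+64,x-48:x+48],(288,384),interpolation=cv2.INTER_CUBIC)
cv2.imwrite('pics/w13.png',np.hstack([a,b])[:,:,::-1])
print(w2px(d,[634.6,284,134]),w2px(d,[634.6,284,172]),x,y)
t=cam('top')
for n,z,p0 in [('spare_tier',30,(432,-5)),('pot_red',35,(541,-119)),('pot_orange',35,(547,111)),('slide_dish',40,(518,438)),('steel_flask',64,(525,-424))]:
    r=robot.find_in('top',n)
    if r: q=r[0]['rect'];print(n,px2w(t,(q[0]+q[2])/2,(q[1]+q[3])/2,z)[:2].round(),p0)
E
```

```text
[256.10662294  94.91786795] [256.22904586  91.27680414] 229 128
spare_tier [433.  -1.] (432, -5)
pot_red [ 540. -125.] (541, -119)
slide_dish [ 538. -124.] (518, 438)
steel_flask [ 519. -427.] (525, -424)
```

View pics/w13.png

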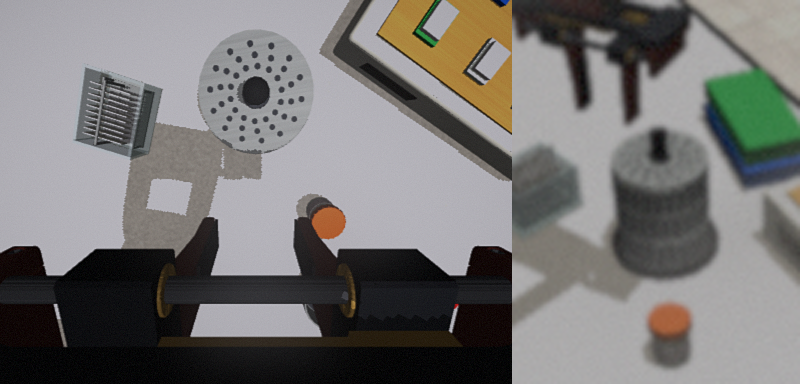

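The finished stack is upright. The lid is level at (256,91), dish and orange pot undisturbed, and the gripper clear. Handing in.

```bash
python3 -c "
from bench import robot
print(robot.sign_off())"
```

```text
the job is handed in; nothing more can be done
None
```

The basket is stacked on the drip tray in the order blue, green, yellow, lid, each set down at its predicted seated height; the other pieces were left alone, and I handed the job in at about 41 s (no verdict was returned).

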